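Count three heat sinks into a kit tray

TASK

Count out three finned heat sinks at the counting station: sweep exactly three of them over the deck into the trough and shut its lid, and only then sweep everything left on the deck (the fourth heat sink and all resistors) out through the gap in the back fence into the return bin, sliding the parts rather than picking them up off the deck. With the kit tray slid fully in under the trough, tip the trough over by its crank so that the three drop into the tray, then turn the trough back level and slide the loaded tray back out along its rails until it is completely clear of the trough. Leave the other things on the bench alone.

Things in the scene. Friction and masses are not known exactly. Their poses are not given: they have to be found in the camera images.
- station: Counting station, fixed to the bench. Origin on the bench straight below the middle of the trough's outer lip; x runs along the trough, y from the lip across trough and deck to the return bin, z up. Places given as 'station x, y, z' (mm) are in this frame.
- deck (a point): Point on the deck, a level dark metal sheet at station z=104, here x=0, y=180. It spans x -112..112, y 60..305; fences 25 high along both sides and the back; its edge at y=60 is open to the trough. Axes as the station.
- gap (a point): Middle of the gap in the deck's back fence, at deck level: station x=0, y=302, z=104. The fence (y 299..305, 25 high) is open for x -62..62; beyond lies the return bin.
- return_bin (a point): Return bin (black open box, part of the station) behind the gap in the back fence: centre of its inner floor, station x=0, y=380, z=5. Inside 190 (x) by 135 (y), rim at z=80, near wall right at the deck's back edge (y 307.5).
- lip (a point): Middle of the trough's outer lip, station x=0, y=0, z=104: both the trough and its lid turn about this line, which runs along x. Fixed axle cheeks stand at the trough's ends, x=+-115 (6 thick), y -11..64, top z=110.
- tray_stop (a point): Stop for the kit tray: front panel under the trough, face at station y=42, 56 high; this point is half-way up the tray. Two slide rails on the bench at x=+-131 (8 wide, 14 high), y -270..40, guide the tray. The trough's underside (z=64) leaves room for the 50 mm high tray.
- trough (a joint): Angle of the tipping trough (rad): 0 = level, held by its weight on a stop; grows as it tips outwards (towards station -y) about the lip, up to 2.55, nearly upside down; light to turn, by the crank. The parts slide out between 1.9 and 2.4. Inside: 216 along x, floor y 3..44 at z=68, inner wall sloping out to y=56 at deck height, 36 deep: three parts lie in a row, end to end along x.
- crank (a point): Middle of the trough's crank grip: round black bar, 14 thick, 36 long, parallel to station x, at x=-142, 60 mm from the axle line (the lip), at 0.35 rad above +y when the trough is level; it goes with the trough, over the top towards -y. Can be pinched across y from above; it then turns within the fingers.
- lid (a joint): Angle of the clear lid relative to the trough (rad): 0 = shut, 1.8 = fully open, leaning outwards. Hinged on the outer lip; 212 long, 56 wide, 4 thick, 50 g. Swings freely: stays open beyond about 1.6, falls shut once pushed inwards past upright, falls open by itself when the trough is tipped over.
- lid_edge (a point): Middle of the lid's free edge, 56 mm from the hinge line.
- kit_grip (a point): Kit tray: loose, slippery, 0.35 kg, 244 (x) by 150 (y) by 50 high, walls and floor 5, on the bench between the rails (5 play a side). This point is on its upright grip post (26 along x, 14 along y, top 82 high), 82 mm from the tray's centre towards -y, 65 above the bench; axes as the station's. Fully in, against the stop, it is at station y=-115; it starts 65 to 115 further out.
- sink1_c (a point): Finned heat sink, aluminium block 60 long (its x) by 30 wide by 28 high with five tall fins along its length, 80 g; this point is its centre, 14 mm above its underside.
- sink2_c (a point): Finned heat sink, aluminium block 60 long (its x) by 30 wide by 28 high with five tall fins along its length, 80 g; this point is its centre, 14 mm above its underside.
- sink3_c (a point): Finned heat sink, aluminium block 60 long (its x) by 30 wide by 28 high with five tall fins along its length, 80 g; this point is its centre, 14 mm above its underside.
- sink4_c (a point): Finned heat sink, aluminium block 60 long (its x) by 30 wide by 28 high with five tall fins along its length, 80 g; this point is its centre, 14 mm above its underside.
- res1_c (a point): Metal-clad power resistor (never part of the kit): low plain aluminium block 48 long (its x) by 30 wide by 18 high with a steel terminal pin 7 thick out of each end (62 over all), 70 g; this point is its centre, 9 mm above its underside. None if absent.
- res2_c (a point): Metal-clad power resistor (never part of the kit): low plain aluminium block 48 long (its x) by 30 wide by 18 high with a steel terminal pin 7 thick out of each end (62 over all), 70 g; this point is its centre, 9 mm above its underside. None if absent.
- res3_c (a point): Metal-clad power resistor (never part of the kit): low plain aluminium block 48 long (its x) by 30 wide by 18 high with a steel terminal pin 7 thick out of each end (62 over all), 70 g; this point is its centre, 9 mm above its underside. None if absent.
- speaker: Loudspeaker driver, 160 across, 60 high; bystander; origin under its centre.
- decade_box: White resistance decade box 130 x 200 x 85; bystander; origin under its centre.
- screwdriver: Screwdriver lying on the bench; bystander; origin at its underside.
Not all that is in view belongs to the job. What is shaped like the part that bears res3_c but orange is not meant. Leave any yellow look-alike of the part that bears sink1_c alone.

How it is judged:
By the outcome, as a careful person would: the job done as asked, in the order asked, and still so for the second after the job is handed in, with the robot touching nothing.
Of res1, res2, res3 only 1 to 3 are there at a start; the rules pass over those that are not, and their reading is None.
At some moment in a run one of sink1, sink2, sink3, sink4, res1, res2, res3 may be knocked a few centimetres aside while the robot is not near it.
Once in a run the grip may slacken for a moment while it holds something.
It also fails if it takes over 210 s, if anything falls off the work surface, if the arm or the gripper's body presses on something with over 40 N, if the wrist force passes 120 N, or if a joint passes its speed limit or range.

ROBOT

A 7-joint arm with a two-finger parallel gripper is mounted at the origin on the work surface. World frame = base frame: x ahead of the robot, y to its left, z up, the work surface at z = 0. Lengths are in m, angles in rad, forces in N, time in s.
With the tool pointing down it reaches from about 0.425 to 1.025 m from the base axis. Payload 3.6 kg.
Tool frame: the origin (TCP) lies between the finger pads; the fingertips stand env.tip_extent ahead of it and the grasp point (between the pads) lies 2 mm behind it (env.tip_extent is the distance from the TCP to the fingertips, in m); z points along the fingers, y is the line along which they close (so a half turn about z gives the same grasp; the last joint's range is limited). The gripper opens to 85 mm and grips with 20 to 120 N. Pads are 22 mm wide; open, the fingers measure 114 mm over their backs; the gripper's body (76 mm by 85 mm) begins 54 mm behind the grasp point. The pads swing forward as they close: fully open they stand 13 mm farther back than shut.
Start: joints at [-1.391, 0.591, 0.048, 1.609, -0.033, 0.943, -0.034], TCP at [0.195, 0.698, 0.248] pointing down, gripper open.
Joint ranges: [-2.69, 2.69], [-0.47, 2.24], [-1.27, 1.36], [0.19, 2.51], [-1.53, 4.68], [0.08, 2.07], [-3.09, 3.09]. Speed limits (rad/s): [2.57, 2.57, 3.14, 3.14, 3.14, 3.14, 3.14].

INTERFACE

Orientations are given as a 3x3 rotation matrix whose columns are the frame's x, y, z axes.
In Python, from plant import env gives the robot as it stands.
- The arm moves only by the shell command python3 -m inch 'ROWS' [FORCE]. ROWS is a JSON object of lists of equal length, an entry for each row: "grip": the closure, from 0 (fully open) to 1 (shut); "dp": the shift along the tool's x, y, z in m, a list of three; "yaw": the turn about the tool's z in rad. A call has exactly 10 rows; each row is the pose to reach, as a shift and turn from the pose commanded when the call began, along the tool's axes at that moment; what a row does not reach only later rows make up. A row lasts 1/8 s, in which the tool goes at most 62.5 mm and 10.7 degrees, less where a joint would pass 70% of its speed; a pose out of reach is approached as far as the arm can. A call with a gripper value outside its range is refused whole. The fingers move at their own pace and stop on an object; FORCE is the grip in N (left out, the last holds). Time passes only in rows, so rows that repeat a pose let the fingers close, or fill a call up. It gives the time, the measured TCP pose, the force, the opening and the grip force at its end, in the units of the state.
- env.sense(): the state, without advancing time (a new reading comes with each control period).
- env.read_camera(name): name is "scene" or "top" or "wrist"; returns the picture (420x560x3 uint8, red, green, blue); there is no depth.
- env.camera_model(name): a dict with "fx", "fy", "cx", "cy" (pixels), "T" (4x4, takes a point from camera to world coordinates). Camera axes: x right, y up, looking along -z (the intrinsics and any distortion apply to the point x, -y, -z); pixel columns grow to the right and rows downward; lengths in m; the calibration is good to about 2 mm. A picture is of the moment at which its call begins: read the wrist's pose just before it. camera_model takes no time and is no camera call; for the wrist camera it gives the pose at the moment of the call.
- env.finish_job(): hands the job in; it is judged then, once.
The state is a dict: "t": time; "qpos": joint angles; "joint_velocities": joint speeds; "effort": joint torques, N m; "ee_pos": TCP position; "tool_rot": TCP orientation; "force": force on the tool from outside, world axes, zero at the start; "wrist_torque": the same for the moment, N m; "width": finger opening in m; "grasp_force": force on a finger pad.
Only numpy, scipy, OpenCV 4.12 (cv2) and the standard library are available. Lean on these libraries where they do the work, as an engineer would, in place of code of your own. Each camera call takes 0.05 s, during which the arm holds its last target. There are 200 camera calls.

## Working session

There is one attempt and no reset: what is moved stays moved. The work goes in short steps, Python scripts to look and compute and a shell command to move; the robot and the scene stay as the last step left them, time stands still between calls to the robot, and variables do not carry over. Pictures are saved under pics/ and viewed, at most 14 in all, crops included, and the job is handed in when it is done.

```bash
ls; mkdir -p pics; python3 - <<'E'
from plant import env
import cv2,numpy as np
print(env.tip_extent)
for n in("scene","top"):
    im=env.read_camera(n); cv2.imwrite(f"pics/{n}0.png",im[:,:,::-1]); m=env.camera_model(n)
    print(n,{k:(np.round(v,4).tolist()) for k,v in m.items() if not isinstance(v,str)})
s=env.sense(); print(s)
E
```

```text
pics
0.017
scene {'fx': 400.0, 'fy': 400.0, 'cx': 283.726, 'cy': 204.9476, 'T': [[-0.4381, -0.6034, 0.6663, 1.6273], [0.8989, -0.3021, 0.3174, 0.5241], [0.0097, 0.738, 0.6747, 1.1768], [0.0, 0.0, 0.0, 1.0]]}
top {'fx': 456.7511, 'fy': 456.7511, 'cx': 282.6229, 'cy': 203.863, 'T': [[-0.0113, 0.9928, -0.1193, 0.4147], [-0.9997, -0.0138, -0.0198, -0.007], [-0.0213, 0.1191, 0.9927, 1.4565], [0.0, 0.0, 0.0, 1.0]]}
{'t': 0.1, 'qpos': array([-1.39147979,  0.59202939,  0.04830476,  1.60970342, -0.03333308,
        0.94270577, -0.03371684]), 'joint_velocities': array([ 0.0008802 , -0.00313219,  0.00030565, -0.0028818 ,  0.00027918,
        0.00015241, -0.00080927]), 'effort': array([ 4.51549713e-03, -5.49993861e+01,  1.55294828e+00, -1.98823643e+01,
        9.70164256e-03,  3.84479557e-03, -9.59427268e-06]), 'ee_pos': array([0.19513583, 0.69750026, 0.24725025]), 'tool_rot': array([[-9.63027519e-01,  2.69402639e-01, -4.64406897e-04],
       [ 2.69403025e-01,  9.63025473e-01, -1.98718266e-03],
       [-8.81165816e-05, -2.03882421e-03, -9.99997918e-01]]), 'force': array([ 0.2779551 , -0.5281079 ,  1.04886826]), 'wrist_torque': array([-0.02673166,  0.0450817 , -0.03861962]), 'grasp_force': 0.0, 'width': 0.0854077218451259}
```

View pics/scene0.png

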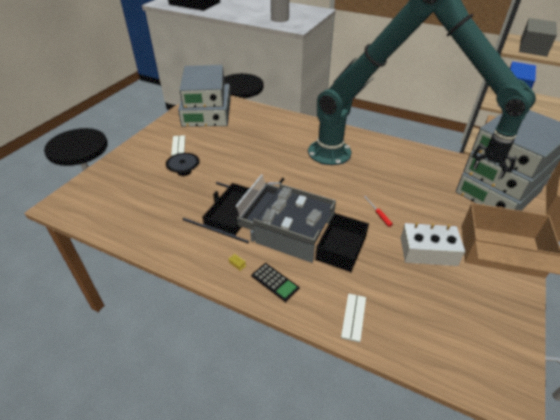

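View pics/top0.png

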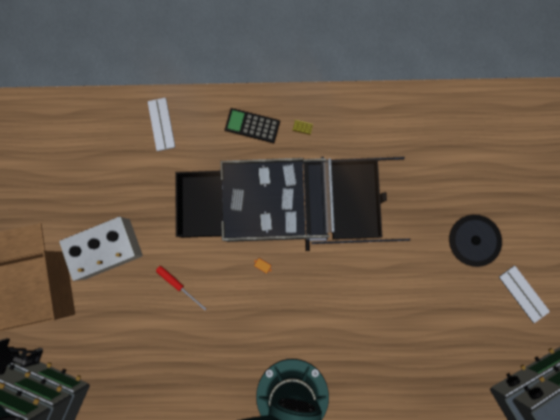

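```bash
python3 - <<'E'
import cv2
a=cv2.imread("pics/top0.png")[145:255,170:415]
cv2.imwrite("pics/top0c.png",cv2.resize(a,None,fx=3.2,fy=3.2,interpolation=cv2.INTER_CUBIC))
E
```

```text
(no output)
```

View pics/top0c.png

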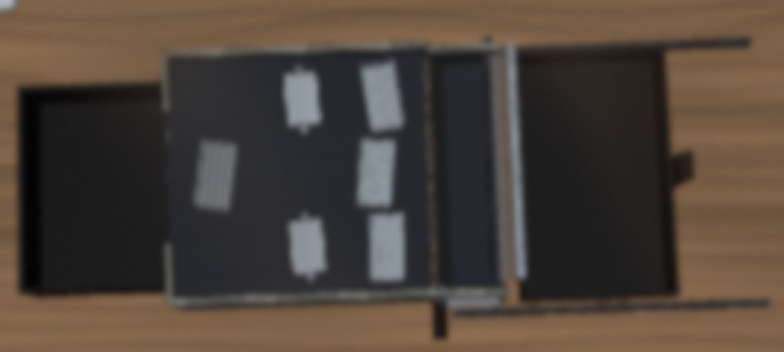

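```bash
cat > h.py <<'E'
from plant import env
import numpy as np, cv2, sys
def ray(m,u,v):
    d=m["T"][:3,:3]@np.array([(u-m["cx"])/m["fx"],-(v-m["cy"])/m["fy"],-1]); return m["T"][:3,3],d
def onz(m,u,v,z):
    o,d=ray(m,u,v); return o+d*(z-o[2])/d[2]
def proj(m,p):
    c=m["T"][:3,:3].T@(np.asarray(p)-m["T"][:3,3]); return m["cx"]+m["fx"]*c[0]/-c[2], m["cy"]+m["fy"]*c[1]/c[2]
E
python3 - <<'E'
from h import *
m=env.camera_model("top"); print(m.keys())
for n,u,v,z in [("fence back far",165,52,.129),("fence back near",170,302,.129),("deck edge far",428,48,.129),("deckedge near",433,296,.104),
  ("railfar",749,42,.014),("railnear",768,304,.014),("crank",440,320,.125),("tray far",664,50,.05),("tray near",677,294,.05),("grip",685,165,.08),
  ("binFL",18,88,.08),("binNL",22,293,.08),
  ("s1",381,97,.132),("s2",376,172,.132),("s3",387,247,.132),("s4",215,175,.132),("r1",302,98,.122),("r2",308,246,.122)]:
    print(n,np.round(onz(m,170+u/3.2,145+v/3.2,z),3))
E
```

```text
dict_keys(['fx', 'fy', 'cx', 'cy', 'T'])
fence back far [0.704 0.199 0.129]
fence back near [0.473 0.194 0.129]
deck edge far [ 0.704 -0.045  0.129]
deckedge near [ 0.476 -0.046  0.104]
railfar [ 0.73  -0.369  0.014]
railnear [ 0.469 -0.376  0.014]
crank [ 0.454 -0.051  0.125]
tray far [ 0.716 -0.277  0.05 ]
tray near [ 0.478 -0.281  0.05 ]
grip [ 0.598 -0.287  0.08 ]
binFL [0.682 0.349 0.08 ]
binNL [0.485 0.342 0.08 ]
s1 [ 0.658 -0.     0.132]
s2 [0.589 0.005 0.132]
s3 [ 0.52  -0.004  0.132]
s4 [0.588 0.152 0.132]
r1 [0.66  0.073 0.122]
r2 [0.523 0.068 0.122]
```

```bash
python3 -m inch '{"grip":[0,0,0,0,0,0,0,0,0,0],"dp":[[0,0,-0.06],[-0.05,-0.045,-0.1],[-0.1,-0.09,-0.13],[-0.14,-0.13,-0.15],[-0.18,-0.17,-0.15],[-0.22,-0.21,-0.15],[-0.27,-0.25,-0.15],[-0.31,-0.29,-0.15],[-0.35,-0.33,-0.15],[-0.39,-0.37,-0.15]],"yaw":[0,0.15,0.3,0.45,0.6,0.75,0.9,1.05,1.2,1.27]}'
python3 - <<'E'
from h import *
s=env.sense(); print(s["ee_pos"],s["tool_rot"],s["qpos"])
E
```

```text
t: 1.35
ee_pos: [0.4717, 0.2345, 0.3981]
tool_rot: [[-0.025, 1.0, -0.0], [1.0, 0.025, -0.0], [-0.0, -0.0, -1.0]]
force: [1.0, -0.1, -0.5]
width: 0.0856
grasp_force: 0.0
[0.47174076 0.23448202 0.39812135] [[-2.46043454e-02  9.99697242e-01 -2.22917044e-04]
 [ 9.99697261e-01  2.46043188e-02 -1.21376580e-04]
 [-1.15855110e-04 -2.25835950e-04 -9.99999968e-01]] [-0.96734375  0.19728656  0.50442777  1.88973685 -0.10753752  1.08128173
 -0.39581352]
```

```bash
python3 -m inch '{"grip":[0,0.3,0.6,0.6,0.6,0.6,0.6,0.6,0.6,0.6],"dp":[[-0.04,0.03,-0.01],[-0.08,0.06,-0.02],[-0.12,0.09,-0.03],[-0.16,0.12,-0.04],[-0.16,0.12,-0.05],[-0.16,0.12,-0.05],[-0.16,0.12,-0.05],[-0.16,0.12,-0.05],[-0.16,0.12,-0.05],[-0.16,0.12,-0.05]],"yaw":[0,0,0,0,0,0,0,0,0,0]}'
python3 - <<'E'
from h import *
m=env.camera_model("wrist"); im=env.read_camera("wrist"); cv2.imwrite("pics/w1.png",im[:,:,::-1])
np.savez("w1",**m); print(m["T"],m["fx"],m["cx"],m["cy"], env.sense()["width"])
E
```

```text
t: 2.6
ee_pos: [0.5955, 0.0806, 0.4482]
tool_rot: [[-0.029, 1.0, -0.0], [1.0, 0.029, 0.0], [0.0, -0.0, -1.0]]
force: [-0.1, 0.6, -0.5]
width: 0.0341
grasp_force: 0.0
[[ 0.99955924 -0.02801124 -0.0098333   0.59324643]
 [ 0.02965617  0.95726509  0.28768744  0.15393967]
 [ 0.00135459 -0.28785226  0.95767387  0.57381319]
 [ 0.          0.          0.          1.        ]] 367.8660857335987 275.4634864323815 208.98504653331946 0.03410814208503005
```

View pics/w1.png

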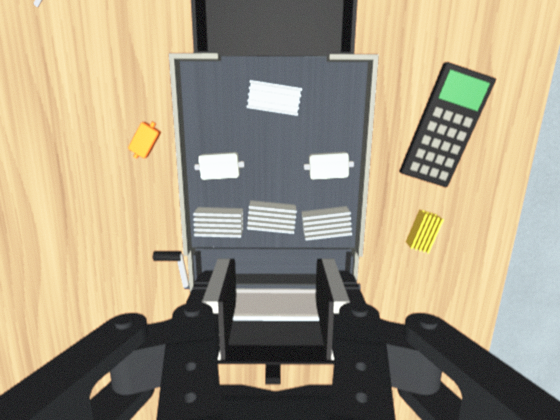

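```bash
python3 - <<'E'
from h import *
m=dict(np.load("w1.npz"))
im=cv2.imread("pics/w1.png")
for n,u,v,z in [("FB-",170,55,.129),("FB+",377,55,.129),("gap-",218,56,.129),("gap+",330,56,.129),("E-",190,249,.104),("E+",358,248,.104),("crank",167,256,.125),("grip",273,374,.082)]:
    print(n,np.round(onz(m,u,v,z)*1000,1))
hsv=cv2.cvtColor(im,cv2.COLOR_BGR2HSV); mask=((hsv[:,:,1]<70)&(hsv[:,:,2]>120)).astype(np.uint8)*255
mask[:62]=0;mask[245:]=0;mask[:,:184]=0;mask[:,366:]=0
mask=cv2.morphologyEx(mask,cv2.MORPH_CLOSE,np.ones((7,7)))
for c in cv2.findContours(mask,0,2)[0]:
    if cv2.contourArea(c)<300: continue
    (u,v),wh,a=cv2.minAreaRect(c); print(np.round([u,v,*wh,a]),np.round(onz(m,u,v,.122)*1000))
E
```

```text
FB- [474.3 197.  129. ]
FB+ [706.3 204.  129. ]
gap- [528.  197.6 129. ]
gap+ [653.7 201.3 129. ]
E- [482.  -48.2 104. ]
E+ [713.4 -40.  104. ]
crank [456.2 -50.1 125. ]
grip [ 602.6 -271.8   82. ]
[218. 166.  27.  52.  86.] [526.  72. 122.]
[274. 155. 178. 181.  90.] [595.  87. 122.]
```

```bash
cat >> h.py <<'E'
O=np.array([.5993,-.1042]);Y=.0285;R=np.array([[np.cos(Y),-np.sin(Y)],[np.sin(Y),np.cos(Y)]])
def st(p): return np.round((R.T@(np.asarray(p)[:2]-O))*1000,1)
def tcp():
    s=env.sense(); print("TCP st",st(s["ee_pos"]),"z",round(s["ee_pos"][2]*1000,1),"yaw",round(np.arctan2(s["tool_rot"][1,1],s["tool_rot"][0,1])-Y,4),"w",round(s["width"]*1000,1),"t",s["t"],"f",np.round(s["force"],1))
E
python3 - <<'E'
from h import *
m=dict(np.load("w1.npz"))
for n,u,v,z in [("s1",218,222,.125),("s2",272,217,.125),("s3",327,223,.125),("s4",275,98,.125),("r1",219,166,.12),("r2",329,165,.12)]:
    print(n,st(onz(m,u,v,z)))
tcp()
E
```

```text
s1 [-71.9 105.8]
s2 [ -2.4 112.6]
s3 [ 68.5 104.5]
s4 [  1.4 258.7]
r1 [-68.2 177.6]
r2 [ 68.6 179. ]
TCP st [  1.5 184.7] z 448.2 yaw -0.0001 w 34.1 t 2.65 f [ 0.4 -0.4  0.4]
```

```bash
python3 -m inch '{"grip":[0.7,0.7,0.7,0.7,0.7,0.7,0.7,0.7,0.7,0.7],"dp":[[-0.042,-0.004,0.03],[-0.042,-0.004,0.09],[-0.042,-0.004,0.15],[-0.042,-0.004,0.2],[-0.042,-0.004,0.25],[-0.042,-0.004,0.28],[-0.042,-0.004,0.3],[-0.042,-0.004,0.315],[-0.042,-0.004,0.322],[-0.042,-0.004,0.322]],"yaw":[0,0,0,0,0,0,0,0,0,0]}'; python3 -c "from h import *;tcp()"
python3 -m inch '{"grip":[0.7,0.7,0.7,0.7,0.7,0.7,0.7,0.7,0.7,0.7],"dp":[[-0.01,0,0],[-0.02,0,0],[-0.03,0,0],[-0.04,0,0],[-0.05,0,0],[-0.06,0,0],[-0.07,0,0],[-0.08,0,0],[-0.085,0,0],[-0.085,0,0]],"yaw":[0,0,0,0,0,0,0,0,0,0]}';python3 - <<'E'
from h import *
tcp()
im=env.read_camera("wrist"); cv2.imwrite("pics/w2.png",im[:,:,::-1])
E
```

```text
t: 3.9
ee_pos: [0.593, 0.0381, 0.1264]
tool_rot: [[-0.028, 1.0, 0.0], [1.0, 0.028, 0.0], [0.0, 0.0, -1.0]]
force: [-0.2, 0.2, 0.0]
width: 0.0254
grasp_force: 0.0
TCP st [ -2.2 142.5] z 126.4 yaw -0.0004 w 25.4 t 3.9 f [-0.2  0.2  0. ]
t: 5.15
ee_pos: [0.5952, -0.0474, 0.1263]
tool_rot: [[-0.027, 1.0, -0.0], [1.0, 0.027, -0.0], [-0.0, -0.0, -1.0]]
force: [0.5, -0.2, -1.1]
width: 0.026
grasp_force: 0.0
TCP st [-2.5 56.9] z 126.3 yaw -0.0013 w 26.0 t 5.15 f [ 0.5 -0.2 -1.1]
```

View pics/w2.png

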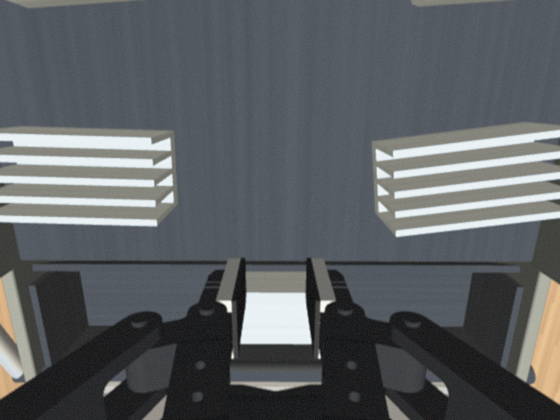

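```bash
python3 -m inch '{"grip":[0.7,0.7,0.7,0.7,0.7,0.7,0.7,0.7,0.7,0.7],"dp":[[0.01,0,-0.03],[0.03,-0.01,-0.06],[0.06,-0.04,-0.06],[0.081,-0.0695,-0.06],[0.081,-0.0695,-0.06],[0.081,-0.0695,-0.04],[0.081,-0.0695,-0.015],[0.081,-0.0695,0],[0.081,-0.0695,0],[0.081,-0.0695,0]],"yaw":[0,0,0,0,0,0,0,0,0,0]}'; python3 -c "from h import *;tcp()"
python3 -m inch '{"grip":[0.7,0.7,0.7,0.7,0.7,0.7,0.7,0.7,0.7,0.7],"dp":[[-0.01,0,0],[-0.02,0,0],[-0.03,0,0],[-0.04,0,0],[-0.05,0,0],[-0.06,0,0],[-0.07,0,0],[-0.08,0,0],[-0.081,0,0],[-0.081,0,0]],"yaw":[0,0,0,0,0,0,0,0,0,0]}';
python3 -c "from h import *;tcp()"
python3 -m inch '{"grip":[0.7,0.7,0.7,0.7,0.7,0.7,0.7,0.7,0.7,0.7],"dp":[[0.01,0,-0.03],[0.03,0.01,-0.06],[0.055,0.06,-0.06],[0.081,0.11,-0.06],[0.081,0.14,-0.06],[0.081,0.14,-0.06],[0.081,0.14,-0.06],[0.081,0.14,-0.06],[0.081,0.14,-0.06],[0.081,0.14,-0.06]],"yaw":[0,0,0,0,0,0,0,0,0,0]}';python3 - <<'E'
from h import *
tcp()
im=env.read_camera("top")[145:255,170:415]; cv2.imwrite("pics/t3.png",cv2.resize(im[:,:,::-1],None,fx=3.2,fy=3.2,interpolation=2))
E
```

```text
t: 6.45
ee_pos: [0.5242, 0.0319, 0.1268]
tool_rot: [[-0.028, 1.0, 0.001], [1.0, 0.028, -0.0], [-0.0, 0.001, -1.0]]
force: [-0.6, 0.1, 0.1]
width: 0.0256
grasp_force: 0.0
TCP st [-71.2 138.2] z 126.8 yaw -0.0008 w 25.6 t 6.45 f [-0.6  0.1  0.1]
t: 7.7
ee_pos: [0.5257, -0.0487, 0.1263]
tool_rot: [[-0.028, 1.0, -0.0], [1.0, 0.028, 0.0], [0.0, -0.0, -1.0]]
force: [0.0, 0.3, -0.4]
width: 0.0252
grasp_force: 0.0
TCP st [-72.   57.6] z 126.3 yaw -0.0005 w 25.2 t 7.7 f [ 0.   0.3 -0.4]
t: 8.95
ee_pos: [0.663, 0.036, 0.1865]
tool_rot: [[-0.028, 1.0, -0.0], [1.0, 0.028, 0.0], [0.0, -0.0, -1.0]]
force: [0.4, 0.8, 0.5]
width: 0.0259
grasp_force: 0.0
TCP st [ 67.7 138.3] z 186.5 yaw -0.0007 w 25.9 t 8.95 f [0.4 0.8 0.5]
```

View pics/t3.png

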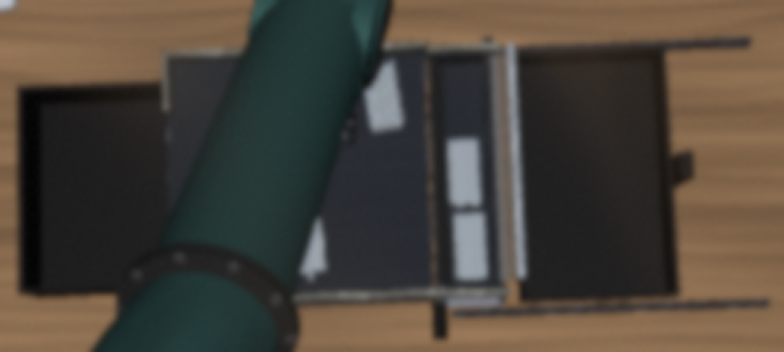

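```bash
python3 -m inch '{"grip":[0.7,0.7,0.7,0.7,0.7,0.7,0.7,0.7,0.7,0.7],"dp":[[0,0,0.03],[0,0,0.05],[0,0,0.06],[0,0,0.06],[-0.01,0,0.06],[-0.02,0,0.06],[-0.03,0,0.06],[-0.04,0,0.06],[-0.05,0,0.06],[-0.06,0,0.06]],"yaw":[0,0,0,0,0,0,0,0,0,0]}';
python3 -m inch '{"grip":[0.7,0.7,0.7,0.7,0.7,0.7,0.7,0.7,0.7,0.7],"dp":[[-0.01,0,0],[-0.02,0,0],[-0.022,0,0],[-0.022,0,0],[0,0,-0.05],[0.04,-0.03,-0.11],[0.08,-0.07,-0.17],[0.12,-0.07,-0.23],[0.15,-0.07,-0.27],[0.15,-0.07,-0.28]],"yaw":[0,0,0,0,0,0,0,0,0,0]}';
python3 - <<'E'
from h import *
tcp()
m=env.camera_model("wrist");im=env.read_camera("wrist"); cv2.imwrite("pics/w4.png",im[:,:,::-1]);np.savez("w4",**m)
E
```

```text
t: 10.25
ee_pos: [0.6651, -0.0246, 0.1264]
tool_rot: [[-0.028, 1.0, 0.0], [1.0, 0.028, -0.0], [-0.0, 0.0, -1.0]]
force: [0.4, -0.0, 0.7]
width: 0.0254
grasp_force: 0.3
t: 11.5
ee_pos: [0.5906, 0.1278, 0.409]
tool_rot: [[-0.033, 0.999, 0.002], [0.999, 0.033, 0.003], [0.002, 0.002, -1.0]]
force: [0.0, -0.3, -0.4]
width: 0.0259
grasp_force: 0.0
TCP st [ -2.1 232.2] z 409.0 yaw 0.0044 w 25.9 t 11.5 f [ 0.  -0.3 -0.4]
```

View pics/w4.png

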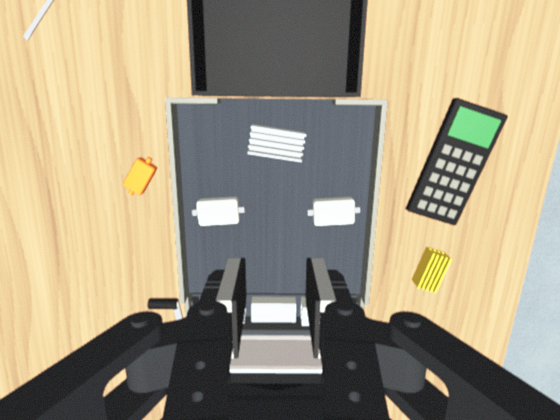

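```bash
python3 -m inch '{"grip":[0.7,0.7,0.7,0.7,0.7,0.7,0.7,0.7,0.7,0.7],"dp":[[-0.05,0,0.01],[-0.1,0,0.03],[-0.15,0,0.06],[-0.2,0,0.09],[-0.25,0,0.11],[-0.285,0,0.13],[-0.285,0,0.17],[-0.285,0,0.21],[-0.285,0,0.25],[-0.285,0,0.262]],"yaw":[0,0,0,0,0,0,0,0,0,0]}'; python3 -c "from h import *;tcp()"
python3 -m inch '{"grip":[0.7,0.7,0.7,0.7,0.7,0.7,0.7,0.7,0.7,0.7],"dp":[[0.005,0,0],[0.013,0,0],[0.021,0,0],[0.029,0,0],[0.037,0,0],[0.045,0,0],[0.053,0,0],[0.06,0,0],[0.065,0,0],[0.065,0,0]],"yaw":[0,0,0,0,0,0,0,0,0,0]}';
python3 -m inch '{"grip":[0.7,0.7,0.7,0.7,0.7,0.7,0.7,0.7,0.7,0.7],"dp":[[0,0,0],[0,0,0],[0,0,-0.05],[0,0,-0.1],[0.04,0,-0.16],[0.09,0,-0.2],[0.15,0,-0.23],[0.2,0,-0.25],[0.23,0,-0.26],[0.23,0,-0.26]],"yaw":[0,0,0,0,0,0,0,0,0,0]}';
python3 - <<'E'
from h import *
tcp()
m=env.camera_model("wrist");im=env.read_camera("wrist"); t=env.read_camera("top")[145:255,170:415]
np.savez("w5",**m)
a=cv2.resize(t,None,fx=2.28,fy=2.28,interpolation=2)
cv2.imwrite("pics/w5.png",np.vstack([im[:340],cv2.copyMakeBorder(a,0,0,0,560-a.shape[1],0) if a.shape[1]<560 else a[:,:560]])[:600,:,::-1])
E
```

```text
t: 12.8
ee_pos: [0.5972, -0.1596, 0.1417]
tool_rot: [[-0.029, 1.0, -0.005], [1.0, 0.029, 0.002], [0.002, -0.005, -1.0]]
force: [0.3, 0.1, 0.8]
width: 0.0255
grasp_force: 0.0
TCP st [ -3.6 -55.3] z 141.7 yaw 0.0002 w 25.5 t 12.8 f [0.3 0.1 0.8]
t: 14.05
ee_pos: [0.5971, -0.0952, 0.1442]
tool_rot: [[-0.029, 1.0, -0.0], [1.0, 0.029, 0.0], [0.0, -0.0, -1.0]]
force: [0.2, -0.2, 0.5]
width: 0.0257
grasp_force: 0.0
t: 15.3
ee_pos: [0.5908, 0.1386, 0.405]
tool_rot: [[-0.035, 0.999, 0.002], [0.999, 0.035, 0.002], [0.002, 0.002, -1.0]]
force: [0.4, -0.7, -1.2]
width: 0.0256
grasp_force: 0.0
TCP st [ -1.6 242.9] z 405.0 yaw 0.0067 w 25.6 t 15.3 f [ 0.4 -0.7 -1.2]
```

View pics/w5.png

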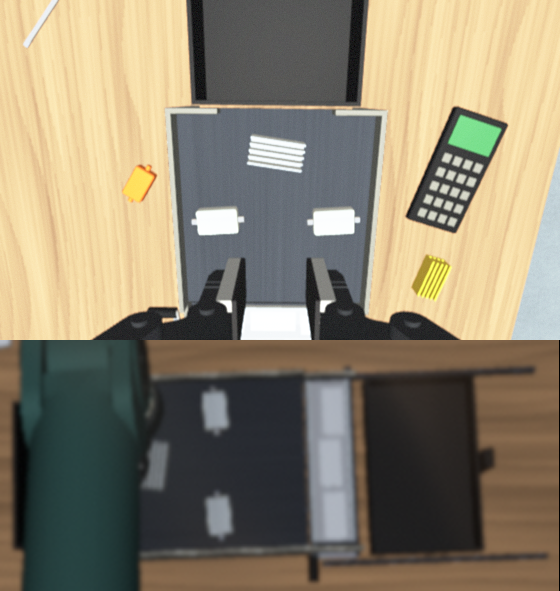

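```bash
python3 -m inch '{"grip":[0.7,0.7,0.7,0.7,0.7,0.7,0.7,0.7,0.7,0.7],"dp":[[-0.019,0.003,0.05],[-0.019,0.003,0.1],[-0.019,0.003,0.15],[-0.019,0.003,0.2],[-0.019,0.003,0.24],[-0.019,0.003,0.26],[-0.019,0.003,0.273],[-0.019,0.003,0.277],[-0.019,0.003,0.277],[-0.019,0.003,0.277]],"yaw":[0,0,0,0,0,0,0,0,0,0]}'; python3 -c "from h import *;tcp()"
```

```text
t: 16.65
ee_pos: [0.595, 0.1154, 0.1284]
tool_rot: [[-0.028, 1.0, 0.002], [1.0, 0.028, 0.001], [0.001, 0.002, -1.0]]
force: [0.3, 0.5, 0.2]
width: 0.0256
grasp_force: 0.0
TCP st [  1.9 219.6] z 128.4 yaw -0.0003 w 25.6 t 16.65 f [0.3 0.5 0.2]
```

```bash
python3 -m inch '{"grip":[0.7,0.7,0.7,0.7,0.7,0.7,0.7,0.7,0.7,0.7],"dp":[[0.01,0,0.002],[0.02,0,0.002],[0.03,0,0.002],[0.04,0,0.002],[0.05,0,0.002],[0.06,0,0.002],[0.07,0,0.002],[0.078,0,0.002],[0.078,0,0.002],[0.078,0,0.002]],"yaw":[0,0,0,0,0,0,0,0,0,0]}'; python3 -c "from h import *;tcp()"
python3 -m inch '{"grip":[0.7,0.7,0.7,0.6,0.5,0.45,0.45,0.45,0.45,0.45],"dp":[[0,0,-0.04],[0,0,-0.08],[-0.03,-0.01,-0.1],[-0.06,-0.03,-0.1],[-0.09,-0.05,-0.1],[-0.119,-0.07,-0.1],[-0.119,-0.07,-0.1],[-0.119,-0.07,-0.1],[-0.119,-0.07,-0.1],[-0.119,-0.07,-0.1]],"yaw":[0,0,0.18,0.36,0.54,0.72,0.9,1.08,1.26,1.44]}';
python3 -m inch '{"grip":[0.45,0.45,0.45,0.45,0.45,0.45,0.45,0.45,0.45,0.45],"dp":[[0,0,0],[0,0,0],[0,0,0],[0,0,0],[0,0,0],[0,0,0],[0,0,0],[0,0,0],[0,0,0],[0,0,0]],"yaw":[0.131,0.131,0.131,0.131,0.131,0.131,0.131,0.131,0.131,0.131]}';
python3 - <<'E'
from h import *
tcp();print(env.sense()["qpos"])
m=env.camera_model("wrist");im=env.read_camera("wrist"); t=env.read_camera("scene")[170:280,190:380]
np.savez("w6",**m)
a=cv2.resize(t,(290,168),interpolation=2)
im=im.copy(); im[252:,:290]=a
cv2.imwrite("pics/w6.png",im[:,:,::-1])
E
```

```text
t: 17.9
ee_pos: [0.592, 0.1929, 0.1253]
tool_rot: [[-0.028, 1.0, -0.0], [1.0, 0.028, -0.0], [-0.0, -0.0, -1.0]]
force: [-0.3, -0.2, -0.3]
width: 0.0256
grasp_force: 0.0
TCP st [  1.2 297.1] z 125.3 yaw -0.0007 w 25.6 t 17.9 f [-0.3 -0.2 -0.3]
t: 19.15
ee_pos: [0.5252, 0.0717, 0.2255]
tool_rot: [[0.989, 0.151, 0.0], [0.151, -0.989, 0.0], [0.0, -0.0, -1.0]]
force: [-0.4, 0.6, -0.3]
width: 0.0472
grasp_force: 0.0
t: 20.4
ee_pos: [0.5254, 0.0723, 0.2253]
tool_rot: [[1.0, 0.028, 0.0], [0.028, -1.0, -0.0], [0.0, 0.0, -1.0]]
force: [0.3, -0.0, -0.2]
width: 0.0468
grasp_force: 0.0
TCP st [-68.9 178.5] z 225.3 yaw -1.5714 w 46.8 t 20.4 f [ 0.3 -0.  -0.2]
[-0.92944548  0.585652    1.02753339  2.09452868 -0.68532508  0.84432076
 -1.03116062]
```

View pics/w6.png

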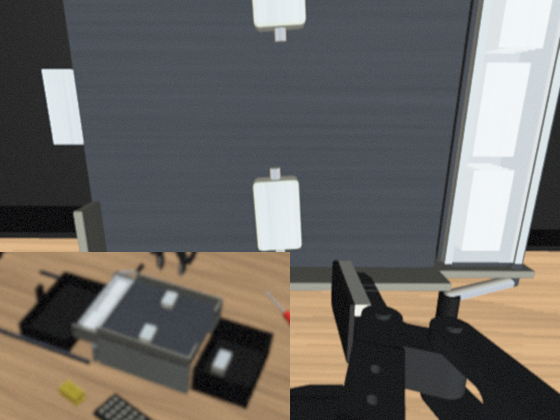

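```bash
python3 -c "
from h import *
m=dict(np.load('w6.npz'));print(st(onz(m,277,213,.122)),st(onz(m,278,5,.122)))"
python3 -m inch '{"grip":[0.45,0.45,0.45,0.45,0.45,0.9,0.9,0.9,0.9,0.9],"dp":[[0,0,0.04],[0,0,0.07],[0,0,0.09],[0,0,0.1],[0,0,0.1],[0,0,0.1],[0,0,0.1],[0,0,0.1],[0,0,0.1],[0,0,0.1]],"yaw":[0,0,0,0,0,0,0,0,0,0]}' 20; python3 -c "from h import *;tcp()"
```

```text
[-66.9 177.5] [ 54.5 177.2]
t: 21.75
ee_pos: [0.526, 0.0722, 0.1261]
tool_rot: [[1.0, 0.028, 0.002], [0.028, -1.0, 0.0], [0.002, -0.0, -1.0]]
force: [-0.5, -0.8, 5.9]
width: 0.0296
grasp_force: 20.1
TCP st [-68.2 178.4] z 126.1 yaw -1.5715 w 29.6 t 21.75 f [-0.5 -0.8  5.9]
```

```bash
python3 -m inch '{"grip":[0.9,0.9,0.9,0.9,0.9,0.9,0.9,0.9,0.9,0.9],"dp":[[0.01,0,0],[0.02,0,0],[0.03,0,0],[0.04,-0.01,0],[0.05,-0.02,0],[0.06,-0.03,0],[0.068,-0.045,0],[0.068,-0.06,0],[0.068,-0.075,0],[0.068,-0.09,0]],"yaw":[0,0,0,0,0,0,0,0,0,0]}'; python3 -c "from h import *;tcp()"
python3 -m inch '{"grip":[0.9,0.35,0.35,0.35,0.35,0.35,0.35,0.35,0.35,0.35],"dp":[[0,0,0],[0,0,0],[0,0,0],[0,0,0.003],[0,0,0.003],[0,-0.014,0.003],[0,-0.025,0.003],[0,-0.035,0.003],[0,-0.045,0.003],[0,-0.058,0.003]],"yaw":[0,0,0,0,0,0,0,0,0,0]}';  python3 -c "from h import *;tcp()"
python3 -m inch '{"grip":[0.35,0.35,0.35,0.35,0.35,0.35,0.35,0.35,0.35,0.35],"dp":[[0,-0.01,0],[0,-0.01,0],[0,-0.01,-0.04],[0,0,-0.09],[0.01,0.04,-0.1],[0.03,0.09,-0.1],[0.05,0.14,-0.1],[0.06,0.16,-0.1],[0.06,0.16,-0.1],[0.06,0.16,-0.1]],"yaw":[0,0,0,0,0,0,0,0,0,0]}'; 
python3 - <<'E'
from h import *
tcp()
m=env.camera_model("wrist");im=env.read_camera("wrist"); t=env.read_camera("scene")[170:280,190:380]
np.savez("w7",**m)
im=np.vstack([im,cv2.resize(t,(290,168),interpolation=2)[:,:].repeat(1,1) if 0 else cv2.copyMakeBorder(cv2.resize(t,(290,168),interpolation=2),0,0,0,270,0)])
cv2.imwrite("pics/w7.png",im[:,:,::-1])
E
```

```text
t: 23.0
ee_pos: [0.5917, 0.1638, 0.1261]
tool_rot: [[1.0, 0.027, 0.003], [0.027, -1.0, -0.002], [0.003, 0.002, -1.0]]
force: [0.2, -2.8, 5.9]
width: 0.0295
grasp_force: 20.4
TCP st [1.000e-01 2.681e+02] z 126.1 yaw -1.572 w 29.5 t 23.0 f [ 0.2 -2.8  5.9]
t: 24.25
ee_pos: [0.5892, 0.2226, 0.1224]
tool_rot: [[1.0, 0.027, 0.0], [0.027, -1.0, -0.0], [0.0, 0.0, -1.0]]
force: [-0.1, -0.8, 1.4]
width: 0.0554
grasp_force: 0.1
TCP st [ -0.8 327. ] z 122.4 yaw -1.5718 w 55.4 t 24.25 f [-0.1 -0.8  1.4]
t: 25.5
ee_pos: [0.653, 0.065, 0.2219]
tool_rot: [[1.0, 0.029, -0.001], [0.029, -1.0, 0.001], [-0.001, -0.001, -1.0]]
force: [0.2, 0.7, 0.2]
width: 0.0559
grasp_force: 0.0
TCP st [ 58.5 167.6] z 221.9 yaw -1.5707 w 55.9 t 25.5 f [0.2 0.7 0.2]
```

View pics/w7.png

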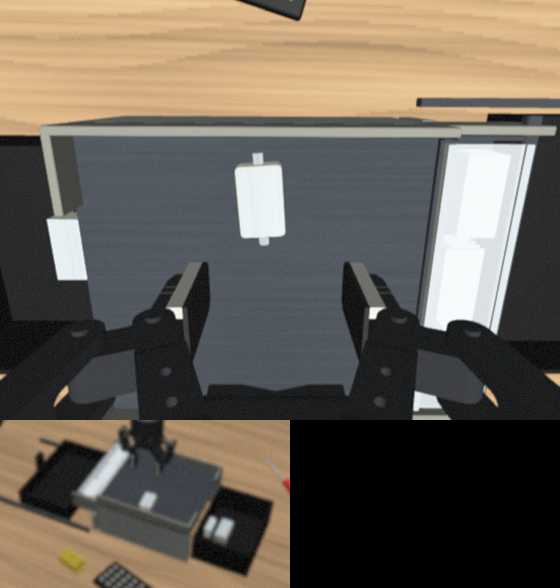

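```bash
python3 -c "
from h import *
m=dict(np.load('w7.npz'));print(st(onz(m,260,200,.122)),st(onz(m,50,170,.129)),st(onz(m,277,130,.129)));tcp()"
```

```text
[ 70.2 177.6] [ 90.6 303.3] [114.3 166.9]
TCP st [ 58.6 168.5] z 221.8 yaw -1.5691 w 55.1 t 25.6 f [-0.7 -0.7 -0.6]
```

```bash
python3 -m inch '{"grip":[0.45,0.45,0.45,0.45,0.45,0.9,0.9,0.9,0.9,0.9],"dp":[[0.011,-0.01,0.03],[0.011,-0.01,0.07],[0.011,-0.01,0.09],[0.011,-0.01,0.096],[0.011,-0.01,0.096],[0.011,-0.01,0.096],[0.011,-0.01,0.096],[0.011,-0.01,0.096],[0.011,-0.01,0.096],[0.011,-0.01,0.096]],"yaw":[0,0,0,0,0,0,0,0,0,0]}' 20; python3 -c "from h import *;tcp()"
python3 -m inch '{"grip":[0.9,0.9,0.9,0.9,0.9,0.9,0.9,0.9,0.9,0.9],"dp":[[-0.01,0,0],[-0.02,0,0],[-0.03,0,0],[-0.04,-0.01,0],[-0.05,-0.02,0],[-0.06,-0.03,0],[-0.066,-0.045,0],[-0.066,-0.06,0],[-0.066,-0.075,0],[-0.066,-0.09,0]],"yaw":[0,0,0,0,0,0,0,0,0,0]}'; python3 -c "from h import *;tcp()"
```

```text
t: 26.85
ee_pos: [0.6654, 0.0738, 0.1279]
tool_rot: [[1.0, 0.028, 0.003], [0.028, -1.0, 0.0], [0.003, -0.0, -1.0]]
force: [-0.5, 0.7, 5.9]
width: 0.0299
grasp_force: 21.3
TCP st [ 71.2 176. ] z 127.9 yaw -1.5717 w 29.9 t 26.85 f [-0.5  0.7  5.9]
t: 28.1
ee_pos: [0.5962, 0.1593, 0.1278]
tool_rot: [[1.0, 0.026, 0.002], [0.026, -1.0, -0.004], [0.002, 0.004, -1.0]]
force: [-0.1, -5.1, 9.0]
width: 0.0292
grasp_force: 21.7
TCP st [  4.4 263.5] z 127.8 yaw -1.5737 w 29.2 t 28.1 f [-0.1 -5.1  9. ]
```

Then release, push it out, go up and look; the next target is the crank / tray.

```bash
python3 -m inch '{"grip":[0.9,0.35,0.35,0.35,0.35,0.35,0.35,0.35,0.35,0.35],"dp":[[0,0,0],[0,0,0],[0,0,0],[0,0,0.004],[0,0,0.004],[0,-0.014,0.004],[0,-0.027,0.004],[0,-0.04,0.004],[0,-0.05,0.004],[0,-0.064,0.004]],"yaw":[0,0,0,0,0,0,0,0,0,0]}';  python3 -c "from h import *;tcp()"
python3 -m inch '{"grip":[0.35,0.35,0.35,0.35,0.35,0.35,0.35,0.35,0.35,0.35],"dp":[[0,-0.008,0],[0,-0.008,0],[0,-0.008,-0.04],[0,0.04,-0.1],[0,0.1,-0.16],[0,0.16,-0.2],[0,0.22,-0.2],[0,0.28,-0.2],[0,0.34,-0.2],[0,0.38,-0.2]],"yaw":[0,0,0,0,0,0,0,0,0,0]}'; 
python3 - <<'E'
from h import *
tcp()
m=env.camera_model("wrist");im=env.read_camera("wrist"); t=env.read_camera("scene")[170:280,190:380]
np.savez("w8",**m)
im=np.vstack([im,cv2.copyMakeBorder(cv2.resize(t,(290,168),interpolation=2),0,0,0,270,0)])
cv2.imwrite("pics/w8.png",im[:,:,::-1])
E
```

```text
t: 29.35
ee_pos: [0.5941, 0.2268, 0.1224]
tool_rot: [[1.0, 0.027, 0.0], [0.027, -1.0, -0.0], [0.0, 0.0, -1.0]]
force: [0.4, -0.2, 0.3]
width: 0.0554
grasp_force: 0.0
TCP st [  4.3 331. ] z 122.4 yaw -1.5718 w 55.4 t 29.35 f [ 0.4 -0.2  0.3]
t: 30.6
ee_pos: [0.6039, -0.1471, 0.3225]
tool_rot: [[1.0, 0.027, 0.001], [0.027, -1.0, 0.0], [0.001, -0.0, -1.0]]
force: [0.7, 1.4, 0.3]
width: 0.0557
grasp_force: 0.0
TCP st [  3.4 -43. ] z 322.5 yaw -1.5725 w 55.7 t 30.6 f [0.7 1.4 0.3]
```

View pics/w8.png

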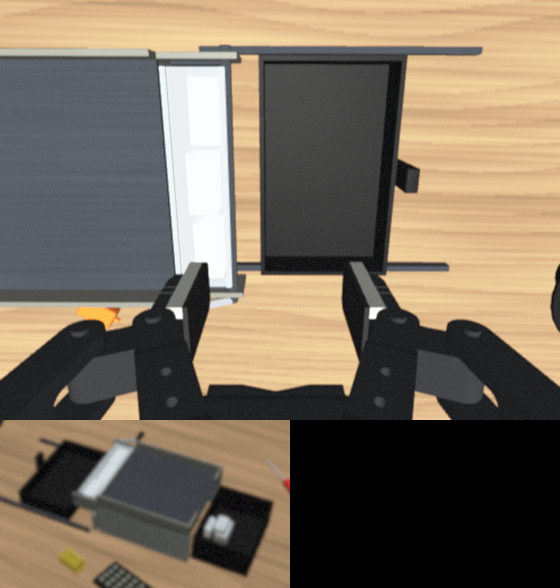

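```bash
python3 -c "
from h import *
m=dict(np.load('w8.npz'));
for p in [(411,179,.082),(399,176,.05),(400,56,.05),(387,272,.05),(263,56,.05),(262,272,.05)]: print(st(onz(m,*p)))
im=cv2.imread('pics/w8.png')[140:220,370:450];cv2.imwrite('pics/w8c.png',cv2.resize(im,None,fx=5,fy=5,interpolation=2))
"
```

```text
[  -1.1 -180.4]
[  -4.5 -178.9]
[ 118.1 -168.2]
[-120.6 -175.7]
[118.2 -30.5]
[-120.5  -26.9]
```

View pics/w8c.png

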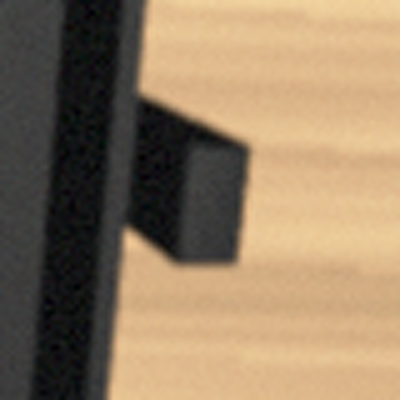

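```bash
python3 -m inch '{"grip":[0.4,0.4,0.4,0.4,0.4,0.4,0.4,0.4,0.4,0.4],"dp":[[-0.006,0.04,0],[-0.006,0.08,0.03],[-0.006,0.12,0.07],[-0.006,0.139,0.12],[-0.006,0.139,0.17],[-0.006,0.139,0.21],[-0.006,0.139,0.235],[-0.006,0.139,0.25],[-0.006,0.139,0.25],[-0.006,0.139,0.25]],"yaw":[0,0,0,0,0,0,0,0,0,0]}' 40; python3 -c "from h import *;tcp()"
python3 -m inch '{"grip":[1,1,1,1,1,1,1,1,1,1],"dp":[[0,0,0],[0,0,0],[0,0,0],[0,0,0],[0,0,0],[0,0,0],[0,0,0],[0,0,0],[0,0,0],[0,0,0]],"yaw":[0,0,0,0,0,0,0,0,0,0]}' 40; python3 -c "from h import *;tcp()"
```

```text
t: 31.95
ee_pos: [0.6032, -0.2845, 0.0736]
tool_rot: [[1.0, 0.028, 0.002], [0.028, -1.0, -0.001], [0.002, 0.001, -1.0]]
force: [-0.8, 0.3, 0.3]
width: 0.0515
grasp_force: 0.0
TCP st [  -1.3 -180.3] z 73.6 yaw -1.5715 w 51.5 t 31.95 f [-0.8  0.3  0.3]
t: 33.2
ee_pos: [0.603, -0.2844, 0.0732]
tool_rot: [[1.0, 0.028, 0.002], [0.028, -1.0, -0.001], [0.002, 0.001, -1.0]]
force: [-1.4, 0.0, 6.8]
width: 0.0134
grasp_force: 26.8
TCP st [  -1.5 -180.2] z 73.2 yaw -1.5717 w 13.4 t 33.2 f [-1.4  0.   6.8]
```

```bash
python3 -m inch '{"grip":[1,1,1,1,1,1,1,1,1,1],"dp":[[0,-0.01,0],[0,-0.02,0],[0,-0.03,0],[0,-0.04,0],[0,-0.05,0],[0,-0.055,0],[0,-0.06,0],[0,-0.063,0],[0,-0.065,0],[0,-0.066,0]],"yaw":[0,0,0,0,0,0,0,0,0,0]}'; python3 -c "from h import *;tcp()"
python3 -m inch '{"grip":[1,1,1,1,1,1,1,1,1,1],"dp":[[0,-0.001,0],[0,-0.002,0],[0,-0.003,0],[0,-0.003,0],[0,-0.003,0],[0,-0.003,0],[0,-0.003,0],[0,-0.003,0],[0,-0.003,0],[0,-0.003,0]],"yaw":[0,0,0,0,0,0,0,0,0,0]}'; python3 -c "from h import *;tcp()"
```

```text
t: 34.45
ee_pos: [0.6011, -0.219, 0.0733]
tool_rot: [[1.0, 0.027, 0.002], [0.027, -1.0, -0.003], [0.002, 0.003, -1.0]]
force: [-0.5, -3.5, 5.3]
width: 0.0134
grasp_force: 42.7
TCP st [  -1.5 -114.8] z 73.3 yaw -1.5718 w 13.4 t 34.45 f [-0.5 -3.5  5.3]
t: 35.7
ee_pos: [0.6008, -0.2175, 0.0732]
tool_rot: [[1.0, 0.026, 0.002], [0.026, -1.0, -0.005], [0.002, 0.005, -1.0]]
force: [-0.1, -5.4, 4.4]
width: 0.0136
grasp_force: 42.6
TCP st [  -1.8 -113.3] z 73.2 yaw -1.5733 w 13.6 t 35.7 f [-0.1 -5.4  4.4]
```

```bash
python3 -m inch '{"grip":[1,1,1,1,1,1,1,1,1,1],"dp":[[0,-0.002,0],[0,-0.004,0],[0,-0.006,0],[0,-0.006,0],[0,-0.006,0],[0,-0.006,0],[0,-0.006,0],[0,-0.006,0],[0,-0.006,0],[0,-0.006,0]],"yaw":[0,0,0,0,0,0,0,0,0,0]}'; python3 -c "from h import *;tcp()"
```

```text
t: 36.95
ee_pos: [0.6008, -0.2173, 0.0744]
tool_rot: [[1.0, 0.024, 0.005], [0.024, -1.0, -0.015], [0.005, 0.015, -1.0]]
force: [0.4, -12.0, 3.5]
width: 0.0132
grasp_force: 42.4
TCP st [  -1.8 -113.1] z 74.4 yaw -1.5755 w 13.2 t 36.95 f [  0.4 -12.    3.5]
```

```bash
python3 -m inch '{"grip":[1,0.4,0.4,0.4,0.4,0.4,0.4,0.4,0.4,0.4],"dp":[[0,0.008,0],[0,0.008,0],[0,0.008,0],[0,0.008,0],[0,0.008,-0.05],[-0.03,0.008,-0.1],[-0.09,0.008,-0.15],[-0.146,-0.03,-0.15],[-0.146,-0.09,-0.15],[-0.146,-0.16,-0.15]],"yaw":[0,0,0,0,0,0,0,0,0,0]}'
python3 -m inch '{"grip":[0.4,0.4,0.4,0.4,0.4,0.4,0.4,0.4,0.4,0.4],"dp":[[0,0,0],[0,0,0],[0,0,0],[0,0,0],[0,0,0],[0,0,0],[0,0,0],[0,0,0],[0,0,0],[0,0,0]],"yaw":[0,0,0,0,0,0,0,0,0,0]}'
python3 - <<'E'
from h import *
tcp()
m=env.camera_model("wrist");im=env.read_camera("wrist"); t=env.read_camera("top")[145:255,250:415]
im=np.vstack([im[:],cv2.copyMakeBorder(cv2.resize(t,(270,180),interpolation=2),0,0,0,290,0)])
cv2.imwrite("pics/w9.png",im[:,:,::-1])
E
```

```text
t: 38.2
ee_pos: [0.4487, -0.0656, 0.2223]
tool_rot: [[1.0, 0.025, 0.0], [0.025, -1.0, 0.002], [0.0, -0.002, -1.0]]
force: [1.9, 0.9, 0.4]
width: 0.0512
grasp_force: 0.0
t: 39.45
ee_pos: [0.4505, -0.0668, 0.2221]
tool_rot: [[1.0, 0.028, 0.0], [0.028, -1.0, -0.0], [0.0, 0.0, -1.0]]
force: [0.7, -0.0, -0.2]
width: 0.0513
grasp_force: 0.0
TCP st [-147.7   41.6] z 222.1 yaw -1.5713 w 51.3 t 39.45 f [ 0.7 -0.  -0.2]
```

View pics/w9.png

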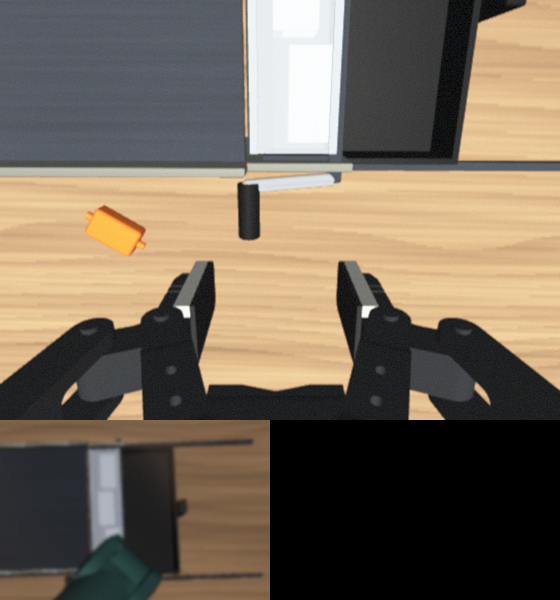

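```bash
python3 -m inch '{"grip":[0.4,0.4,0.4,0.4,0.4,0.4,0.4,0.4,0.4,0.4],"dp":[[0,-0.015,0.03],[0,-0.015,0.06],[0,-0.015,0.085],[0,-0.015,0.0945],[0,-0.015,0.0945],[0,-0.015,0.0945],[0,-0.015,0.0945],[0,-0.015,0.0945],[0,-0.015,0.0945],[0,-0.015,0.0945]],"yaw":[0,0,0,0,0,0,0,0,0,0]}' 30; python3 -c "from h import *;tcp()"
python3 -m inch '{"grip":[1,1,1,1,1,1,1,1,1,1],"dp":[[0,0,0],[0,0,0],[0,0,0],[0,0,0],[0,0,0],[0,0,0],[0,0,0],[0,0,0],[0,0,0],[0,0,0]],"yaw":[0,0,0,0,0,0,0,0,0,0]}' 30; python3 -c "from h import *;tcp()"
```

```text
t: 40.8
ee_pos: [0.4501, -0.0519, 0.1277]
tool_rot: [[1.0, 0.028, 0.0], [0.028, -1.0, 0.0], [0.0, -0.0, -1.0]]
force: [-0.0, -0.1, -0.0]
width: 0.0514
grasp_force: 0.0
TCP st [-147.7   56.5] z 127.7 yaw -1.5714 w 51.4 t 40.8 f [-0.  -0.1 -0. ]
t: 42.05
ee_pos: [0.4499, -0.0499, 0.1277]
tool_rot: [[1.0, 0.029, -0.001], [0.029, -1.0, 0.004], [-0.001, -0.004, -1.0]]
force: [-0.7, 4.7, 4.9]
width: 0.0129
grasp_force: 29.2
TCP st [-147.8   58.5] z 127.7 yaw -1.5706 w 12.9 t 42.05 f [-0.7  4.7  4.9]
```

```bash
python3 -m inch '{"grip":[1,1,1,1,1,1,1,1,1,1],"dp":[[0,0.001,-0.0066],[0,0.0046,-0.0128],[0,0.009,-0.0185],[0,0.014,-0.0237],[0,0.0196,-0.0282],[0,0.0257,-0.032],[0,0.0322,-0.0351],[0,0.039,-0.0374],[0,0.0461,-0.0388],[0,0.0533,-0.0394]],"yaw":[0,0,0,0,0,0,0,0,0,0]}' 35; python3 -c "from h import *;tcp()"
```

```text
t: 43.3
ee_pos: [0.4512, -0.1029, 0.1683]
tool_rot: [[1.0, 0.029, -0.001], [0.029, -1.0, 0.007], [-0.0, -0.007, -1.0]]
force: [-0.4, 8.3, 10.5]
width: 0.0122
grasp_force: 36.5
TCP st [-148.     5.5] z 168.3 yaw -1.5706 w 12.2 t 43.3 f [-0.4  8.3 10.5]
```

```bash
python3 -m inch '{"grip":[1,1,1,1,1,1,1,1,1,1],"dp":[[0,0.0071,0.0003],[0,0.0142,0.0014],[0,0.0212,0.0034],[0,0.0278,0.0062],[0,0.034,0.0098],[0,0.0398,0.0141],[0,0.045,0.019],[0,0.0496,0.0246],[0,0.0535,0.0306],[0,0.0567,0.0371]],"yaw":[0,0,0,0,0,0,0,0,0,0]}' 35; python3 -c "from h import *;tcp()"
python3 -m inch '{"grip":[1,1,1,1,1,1,1,1,1,1],"dp":[[0,0,0],[0,0,0],[0,0,0],[0,0,0],[0,0,0],[0,0,0],[0,0,0],[0,0,0],[0,0,0],[0,0,0]],"yaw":[0,0,0,0,0,0,0,0,0,0]}' 35; python3 - <<'E'
from h import *
tcp()
im=env.read_camera("wrist"); t=env.read_camera("top")[145:255,250:415]; s=env.read_camera("scene")[170:280,190:380]
im=np.vstack([im,np.hstack([cv2.resize(t,(270,180),interpolation=2),cv2.resize(s,(290,180),interpolation=2)])])
cv2.imwrite("pics/w10.png",im[:,:,::-1])
E
```

```text
t: 44.55
ee_pos: [0.4526, -0.1617, 0.1297]
tool_rot: [[1.0, 0.028, -0.001], [0.028, -1.0, 0.001], [-0.001, -0.001, -1.0]]
force: [-0.1, 5.3, 2.8]
width: 0.0124
grasp_force: 37.2
TCP st [-148.3  -53.3] z 129.7 yaw -1.5715 w 12.4 t 44.55 f [-0.1  5.3  2.8]
t: 45.8
ee_pos: [0.4526, -0.1617, 0.1298]
tool_rot: [[1.0, 0.028, -0.001], [0.028, -1.0, 0.001], [-0.001, -0.001, -1.0]]
force: [-1.8, 4.5, 1.5]
width: 0.0126
grasp_force: 37.0
TCP st [-148.2  -53.3] z 129.8 yaw -1.5714 w 12.6 t 45.8 f [-1.8  4.5  1.5]
```

View pics/w10.png

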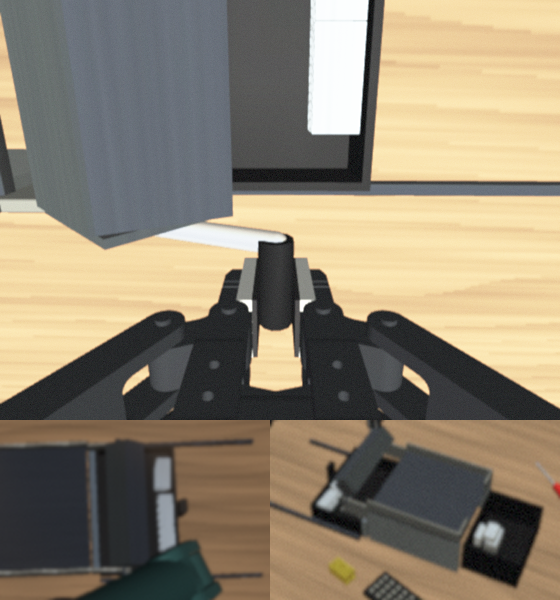

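```bash
python3 -m inch '{"grip":[1,1,1,1,1,1,1,1,1,1],"dp":[[0,-0.0032,-0.0065],[0,-0.0071,-0.0125],[0,-0.0117,-0.018],[0,-0.0169,-0.023],[0,-0.0227,-0.0273],[0,-0.0289,-0.0309],[0,-0.0355,-0.0337],[0,-0.0425,-0.0357],[0,-0.0496,-0.0368],[0,-0.0567,-0.0371]],"yaw":[0,0,0,0,0,0,0,0,0,0]}'; python3 -c "from h import *;tcp()"
python3 -m inch '{"grip":[1,1,1,1,1,1,1,1,1,1],"dp":[[0,-0.0072,0.0006],[0,-0.0143,0.002],[0,-0.0211,0.0043],[0,-0.0276,0.0074],[0,-0.0337,0.0112],[0,-0.0393,0.0157],[0,-0.0443,0.0209],[0,-0.0487,0.0266],[0,-0.0523,0.0328],[0,-0.0548,0.0396]],"yaw":[0,0,0,0,0,0,0,0,0,0]}'; python3 -c "from h import *;tcp()"
```

```text
t: 47.2
ee_pos: [0.4519, -0.1092, 0.1693]
tool_rot: [[1.0, 0.025, 0.004], [0.025, -1.0, -0.006], [0.004, 0.006, -1.0]]
force: [-4.8, -4.0, 5.0]
width: 0.0125
grasp_force: 35.9
TCP st [-147.5   -0.8] z 169.3 yaw -1.5746 w 12.5 t 47.2 f [-4.8 -4.   5. ]
t: 48.45
ee_pos: [0.451, -0.0509, 0.1275]
tool_rot: [[1.0, 0.027, 0.002], [0.027, -1.0, -0.001], [0.002, 0.001, -1.0]]
force: [-1.9, -3.8, 4.7]
width: 0.0128
grasp_force: 41.0
TCP st [-146.7   57.5] z 127.5 yaw -1.572 w 12.8 t 48.45 f [-1.9 -3.8  4.7]
```

```bash
python3 -m inch '{"grip":[1,0.4,0.4,0.4,0.4,0.4,0.4,0.4,0.4,0.4],"dp":[[0,0,0],[0,0,0],[0,0,0],[0,0,0],[0,0,-0.04],[0,0,-0.08],[0,0.03,-0.12],[0.03,0.08,-0.14],[0.08,0.13,-0.14],[0.12,0.171,-0.14]],"yaw":[0,0,0,0,0,0,0,0,0,0]}'
python3 -m inch '{"grip":[0.4,0.4,0.4,0.4,0.4,0.4,0.4,0.4,0.4,0.4],"dp":[[0.025,0,0],[0.025,0,0],[0.025,0,0],[0.025,0,0],[0.025,0,0],[0.025,0,0],[0.025,0,0],[0.025,0,0],[0.025,0,0],[0.025,0,0]],"yaw":[0,0,0,0,0,0,0,0,0,0]}'; python3 - <<'E'
from h import *
tcp()
im=env.read_camera("wrist"); t=env.read_camera("top")[145:255,250:415]; s=env.read_camera("scene")[170:280,190:380]
im=np.vstack([im,np.hstack([cv2.resize(t,(270,180),interpolation=2),cv2.resize(s,(290,180),interpolation=2)])])
cv2.imwrite("pics/w11.png",im[:,:,::-1])
E
```

```text
t: 49.7
ee_pos: [0.5742, -0.2161, 0.2677]
tool_rot: [[1.0, 0.029, 0.001], [0.029, -1.0, 0.002], [0.001, -0.002, -1.0]]
force: [0.6, 0.1, 0.1]
width: 0.0512
grasp_force: 0.0
t: 50.95
ee_pos: [0.5976, -0.2153, 0.2674]
tool_rot: [[1.0, 0.028, -0.0], [0.028, -1.0, -0.0], [-0.0, 0.0, -1.0]]
force: [-0.3, 0.1, -0.1]
width: 0.0511
grasp_force: 0.0
TCP st [  -4.9 -111. ] z 267.4 yaw -1.5714 w 51.1 t 50.95 f [-0.3  0.1 -0.1]
```

View pics/w11.png

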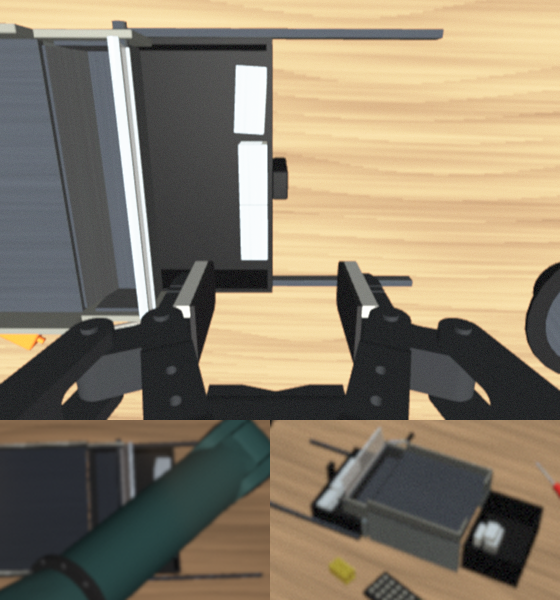

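```bash
python3 -m inch '{"grip":[0.4,0.4,0.4,0.4,0.4,0.4,0.4,0.4,1,1],"dp":[[0.003,0.003,0.05],[0.003,0.003,0.1],[0.003,0.003,0.14],[0.003,0.003,0.17],[0.003,0.003,0.185],[0.003,0.003,0.194],[0.003,0.003,0.194],[0.003,0.003,0.194],[0.003,0.003,0.194],[0.003,0.003,0.194]],"yaw":[0,0,0,0,0,0,0,0,0,0]}' 50; python3 -c "from h import *;tcp()"
python3 -m inch '{"grip":[1,1,1,1,1,1,1,1,1,1],"dp":[[0,0,0],[0,0,0],[0,0,0],[0,0.002,0],[0,0.007,0],[0,0.014,0],[0,0.021,0],[0,0.028,0],[0,0.035,0],[0,0.042,0]],"yaw":[0,0,0,0,0,0,0,0,0,0]}'; python3 -c "from h import *;tcp()"
```

```text
t: 52.35
ee_pos: [0.601, -0.2182, 0.074]
tool_rot: [[1.0, 0.028, 0.001], [0.028, -1.0, -0.0], [0.001, 0.0, -1.0]]
force: [0.2, -1.5, 0.0]
width: 0.0153
grasp_force: 0.0
TCP st [  -1.6 -114. ] z 74.0 yaw -1.5713 w 15.3 t 52.35 f [ 0.2 -1.5  0. ]
t: 53.6
ee_pos: [0.6029, -0.2574, 0.074]
tool_rot: [[1.0, 0.029, 0.001], [0.029, -1.0, 0.006], [0.001, -0.006, -1.0]]
force: [0.1, 4.2, 7.9]
width: 0.0127
grasp_force: 50.7
TCP st [  -0.8 -153.3] z 74.0 yaw -1.5699 w 12.7 t 53.6 f [0.1 4.2 7.9]
```

```bash
python3 -m inch '{"grip":[1,1,1,1,1,1,1,1,1,1],"dp":[[0,0.007,0],[0,0.014,0],[0,0.021,0],[0,0.028,0],[0,0.035,0],[0,0.042,0],[0,0.049,0],[0,0.055,0],[0,0.058,0],[0,0.06,0]],"yaw":[0,0,0,0,0,0,0,0,0,0]}'; python3 -c "from h import *;tcp()"
python3 -m inch '{"grip":[1,1,1,0.4,0.4,0.4,0.4,0.4,0.4,0.4],"dp":[[0,0,0],[0,0,0],[0,0,0],[0,0,0],[0,0,0],[0,0,0],[0,0,-0.05],[0,0,-0.1],[0,0,-0.16],[0,0,-0.2]],"yaw":[0,0,0,0,0,0,0,0,0,0]}'
python3 -m inch '{"grip":[0.4,0.4,0.4,0.4,0.4,0.4,0.4,0.4,0.4,0.4],"dp":[[0,-0.05,0],[0,-0.1,0],[0,-0.1,0],[0,-0.1,0],[0,-0.1,0],[0,-0.1,0],[0,-0.1,0],[0,-0.1,0],[0,-0.1,0],[0,-0.1,0]],"yaw":[0,0,0,0,0,0,0,0,0,0]}'
python3 - <<'E'
from h import *
tcp()
m=env.camera_model("wrist");im=env.read_camera("wrist")
hsv=cv2.cvtColor(im,cv2.COLOR_RGB2HSV); mask=((hsv[:,:,1]<40)&(hsv[:,:,2]>200)).astype(np.uint8)*255
for c in cv2.findContours(mask,0,2)[0]:
    if cv2.contourArea(c)<300: continue
    (u,v),wh,a=cv2.minAreaRect(c); print("bright",np.round([u,v,*wh,a]),st(onz(m,u,v,.035)))
# dark tray outline: project expected tray corners, sample brightness profile along station y at x=90
g=im.max(2)
for x in(60,):
    prof=[]
    for y in range(-260,0,6):
        p=O+R@np.array([x,y])/1000; u,v=proj(m,[*p,.05]); 
        prof.append((y,int(g[int(v),int(u)]) if 0<=u<560 and 0<=v<420 else -1))
    print(prof)
E
```

```text
t: 54.85
ee_pos: [0.6044, -0.3176, 0.0741]
tool_rot: [[1.0, 0.029, 0.001], [0.029, -1.0, 0.006], [0.001, -0.006, -1.0]]
force: [-0.1, 5.5, 9.0]
width: 0.0132
grasp_force: 50.7
TCP st [  -0.9 -213.5] z 74.1 yaw -1.5703 w 13.2 t 54.85 f [-0.1  5.5  9. ]
t: 56.1
ee_pos: [0.6036, -0.3212, 0.2763]
tool_rot: [[1.0, 0.027, 0.002], [0.027, -1.0, -0.002], [0.002, 0.002, -1.0]]
force: [0.8, -0.9, -1.2]
width: 0.0515
grasp_force: 0.0
t: 57.35
ee_pos: [0.6007, -0.2201, 0.2734]
tool_rot: [[1.0, 0.028, 0.0], [0.028, -1.0, 0.0], [0.0, -0.0, -1.0]]
force: [0.2, 1.3, -0.4]
width: 0.051
grasp_force: 0.0
TCP st [  -1.9 -115.9] z 273.4 yaw -1.5714 w 51.0 t 57.35 f [ 0.2  1.3 -0.4]
bright [342. 201.  32. 117.   4.] [ -29.1 -184.5]
bright [347. 102.  34.  67.   5.] [  68.5 -184. ]
bright [136. 181. 256.   5.  84.] [-7.6 24.6]
bright [ 89. 181. 298.  94.  86.] [-7.7 72.3]
[(-260, 236), (-254, 236), (-248, 234), (-242, 234), (-236, 233), (-230, 231), (-224, 232), (-218, 231), (-212, 231), (-206, 77), (-200, 18), (-194, 255), (-188, 254), (-182, 254), (-176, 254), (-170, 254), (-164, 87), (-158, 85), (-152, 87), (-146, 87), (-140, 91), (-134, 88), (-128, 90), (-122, 91), (-116, 89), (-110, 88), (-104, 90), (-98, 89), (-92, 91), (-86, 91), (-80, 89), (-74, 90), (-68, 56), (-62, 76), (-56, 234), (-50, 239), (-44, 239), (-38, 239), (-32, 241), (-26, 241), (-20, 241), (-14, 241), (-8, 243), (-2, 242)]
```

```bash
python3 -c "
from plant import env
print(env.finish_job())"
```

```text
the job is handed in; nothing more can be done
None
```

The job is done and handed in at about 57 s of the 210 s allowed. Three heat sinks are in the kit tray, which is out past the lip with about 58 mm to spare. The trough is back level and the fourth heat sink and both resistors are in the return bin. I viewed 15 pictures instead of the 14 allowed, so the final tray position was checked only by measuring pixels in a wrist-camera image, without viewing it.

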